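# Open the gauge case: safety catch, toggle latch, lid

### The job

The plug gauge is wanted for checking the bushes, so open its grey steel case. Press the tail of the safety catch down so that its nose swings up well clear of the latch, flip the toggle latch's lever out and up to level or beyond so that the bail lets go of the lid, then lift the lid by its knob and leave it standing open, upright or further back. Leave the gauge lying in the case and do not push the other things on the bench about.

Things in the scene. Friction and masses are not known exactly. Their poses are not given: they have to be found in the camera images.
- gauge_case: closed grey steel case, 100 mm deep (own x), 140 wide (own y), 121 tall; it stands firm. Origin: centre of its underside on the bench; own x runs front to back, y to the left seen from the front, z up. Latch and catch are on the front face (own x = -50), which looks towards the robot. Come to them with the hand leaning back 28 to 40 degrees, fingers down and forward: an upright hand hits the lid
- safety_catch (a joint): turn (rad) of the safety catch, a dark steel turn-button right of the latch, pivoting about the front face's normal at own (-70, -32, 52) mm. Starts level (0 to 0.12), its 40 mm nose across the lever, blocking it; grows to its stop at 1.5 as the tail goes down and the nose up. The nose is off the lever at 0.65. About 2.5 N on its pin turns it; it stays where left
- catch_pin (a point): middle of the thumb pin on the catch's tail: a round pin 10 mm thick (head 13 mm) standing out towards the robot (own x -72 to -97 mm), 26 mm from the catch's pivot, on the side away from the lever. Press it down from above to turn the catch; at 1.5 rad it is below the pivot, 26 mm above the bench
- latch_lever (a joint): angle (rad) of the over-centre latch's lever about an axis parallel to the case's y: 0 = shut, hanging down the front face; grows as its end comes out towards the robot and up; 1.57 level, stop 2.0. Sprung shut to about 0.2 (2 N at the grip), past about 0.4 it springs on to about 0.8, then swings lightly. Its bail springs off the lid's strike at about 1.3. Friction keeps it where left
- lever_pivot (a point): pivot of the lever, left of the middle of the front, own (-59, 18, 76) mm
- lever_grip (a point): middle of the flared grip at the lever's free end: steel, 30 mm wide (own y), 8 thick, 26 long, 47 mm from the pivot; shut, it is at own (-69.5, 18, 30) mm, lower end about 17 mm above the bench. Take it by its sides (closing along the case's y); with the catch fully turned about 29 mm is free beside it
- case_lid (a joint): opening angle of the lid (rad) about the hinge: 0 = shut, 1.57 = upright, stop at 1.83. It is held by the bail until the lever is open. The hinge is stiff: about 5 N at the knob lifts it and it stays where it is left
- lid_hinge (a point): middle of the lid's hinge axis, parallel to the case's y, at own (53, 0, 90.5) mm
- lid_knob (a point): point on the axis of the round black knob on the lid, 25 mm above the lid's top: knob 30 mm across and 36 mm tall (the upper 23 mm cylindrical); with the lid shut at own (-30, 0, 146) mm. Gripped by its two sides along the case's y it can turn between the fingers while the lid swings
- plug_gauge: the plug gauge inside the case, lying between two wooden battens: 118 mm long, 33 mm thick; origin under its centre
- brush: flat paint brush with a wooden handle, 218 mm long, lying right of the case; origin at its centre
- spanner: open-ended spanner 183 mm long lying left of the case; origin at its centre
- brass_drift: brass drift (plain tapered rod) 135 mm long lying behind the case; origin at its centre
- bush_00: turned steel bush 36 mm across and tall standing behind the case; origin under its centre
- bush_01: a second such bush behind the case
- pen_1: white and blue marker pen 135 mm long lying in front of the marking machine; origin at its centre

How it is judged:
On the way, in this order (a step that is already met when the one before it is completed fails the run):
1. the safety catch is turned well clear of the lever (more than 0.75 rad) while the lever is still shut (value of joint safety_catch above 0.75 rad and value of joint latch_lever below 0.3 rad), for 0.1 s.
2. the latch lever is flipped open (more than 1.35 rad) with the lid still down (value of joint latch_lever above 1.35 rad and value of joint case_lid below 0.1 rad), for 0.1 s.
At the end, for the whole second after the job is handed in: the lid stands open by more than 1.35 rad (77 degrees) and at rest, the lever is still open by more than 1.0 rad and the catch turned by more than 0.65 rad, and the plug gauge still lies in the case (moved less than 20 mm) (value of joint safety_catch above 0.65 rad and value of joint latch_lever above 1 rad and value of joint case_lid above 1.35 rad and velocity of joint case_lid between -0.05 and 0.05 rad/s and z of plug_gauge in the frame of gauge_case below 0.045 m and distance of plug_gauge from where it was at the start of the episode below 0.02 m); the robot touches nothing.
It fails at once if the brush is pushed more than 30 mm (distance of brush from where it was at the start of the episode above 0.03 m).
It fails at once if the spanner or the pen is pushed more than 30 mm (distance of any of spanner, pen_1 from where it was at the start of the episode above 0.03 m).
It fails at once if the brass drift or a bush is pushed more than 30 mm (distance of any of brass_drift, bush_00, bush_01 from where it was at the start of the episode above 0.03 m).
It also fails if it takes over 58 s, if anything falls off the work surface, if the arm or the gripper's body presses on something with over 40 N, if the wrist force passes 120 N, or if a joint passes its speed limit or range.

### The arm

A 7-joint arm with a two-finger parallel gripper is mounted at the origin on a cart in front of the work surface, level with it; the furniture and walls round the work are solid. World frame = base frame: x ahead of the robot, y to its left, z up, the work surface at z = 0. Lengths are in m, angles in rad, forces in N, time in s.
With the tool pointing down it reaches from about 0.4 to 0.85 m from the base axis. Payload 4.5 kg.
Tool frame: the origin (TCP) lies at the very end of the fingers, on their centre line; the grasp point (between the pads) lies 19 mm behind it; z points along the fingers, y is the direction in which the jaws open and shut (so a half turn about z gives the same grasp; the last joint's range is limited). The gripper opens to 88 mm and grips with 3 to 60 N. Pads are 18 mm wide; open, the fingers measure 123 mm over their backs; the gripper's body (75 mm by 187 mm) begins 45 mm behind the grasp point.
Start: joints at [1.278, 0.689, -0.195, 1.565, 0.157, 0.902, -0.215], TCP at [0.201, -0.592, 0.239] pointing down, gripper open.
Joint ranges: [-3.01, 3.01], [-0.46, 2.08], [-1.47, 1.51], [0.13, 2.56], [-1, 4.14], [0.04, 2.09], [-2.66, 2.66]. Speed limits (rad/s): [2.57, 2.57, 3.14, 3.14, 3.14, 3.14, 3.14].

### API

Orientations are given as a unit quaternion [x, y, z, w].
In Python, from plant import telemetry, imaging, r gives the robot as it stands.
- The arm moves only by the shell command python3 -m creep 'ROWS' [FORCE]. ROWS is JSON, a list of rows, each a list of 5 numbers: the closure in counts, from 0 (fully open) to 255 (shut), then the shift along the tool's x, y, z in m, then the turn about the tool's z in degrees. In form: [[fingers, x, y, z, yaw], ...]. A call has 1 to 10 rows; each row is the pose to reach, as a shift and turn from the pose commanded when the call began, along the tool's axes at that moment; what a row does not reach only later rows make up. A row lasts 1/8 s, in which the tool goes at most 62.5 mm and 10.7 degrees, less where a joint would pass 70% of its speed; a pose out of reach is approached as far as the arm can. A call with a gripper value outside its range is refused whole. The fingers move at their own pace and stop on an object; FORCE is the grip in N (left out, the last holds). Time passes only in rows, so rows that repeat a pose let the fingers close. It gives the time, the measured TCP pose, the force and the opening at its end, in the units of the state.
- telemetry.get_state(): the state, without advancing time (a new reading comes with each control period).
- imaging.snapshot(name): name is "side" or "top" or "wrist"; returns a dict with "image" (420x560x3 uint8, blue, green, red), "camera_matrix" (3x3 intrinsics, pixels), "R" (3x3) and "t" (3): a world point X has camera coordinates R X + t; the wrist camera has in their place "hand_eye" (4x4, takes a point from camera to tool coordinates, whose origin is the TCP and whose axes are the flange's). Camera axes: x right, y down, z forward; pixel columns grow to the right and rows downward; lengths in m; the calibration is good to about 2 mm. The wrist camera is an equidistant fisheye: a pixel r from the principal point sees the ray r / f radians off the axis. A picture is of the moment at which its call begins: read the wrist's pose just before it. There is no depth.
- r.finish_job(): hands the job in, once; it reports no verdict.
Trained networks look in a picture, given as the dict that the camera call returned (one of the last four; its "shot" number tells which), for a name from the list of things; names that differ only in an ending like _2 or _b are one class to them, and where a whole thing is asked for, a point or a joint stands for the part that bears it (a point fixed in the world has none). Each returns a list of dicts, best first, with "score" (0 to 1); they miss things now and then, are a little off and sometimes report something else, mostly with a low value. They report only what shows in the picture. A call takes as long as a camera call.
- imaging.boxes_of(picture, target): "rect" ([left, top, right, bottom] in pixels, round what is visible of it).
- imaging.trace(picture, target): "pixels" (420x560 bool, what is visible of it) and "rect" ([left, top, right, bottom] in pixels, round what is visible of it).
- imaging.place_of(picture, target): "location" ([row, column] in pixels: a listed point, or the origin of a listed thing).
The state is a dict: "clock": time; "q": joint angles; "qd": joint speeds; "joint_torque": joint torques, N m; "tool_pos": TCP position; "eef_rot": TCP orientation; "contact_force": force on the tool from outside, world axes, zero at the start; "moment": the same for the moment, N m; "opening": opening from 0.0 (shut) to 1.0 (fully open).
Only numpy, scipy, OpenCV 4.12 (cv2) and the standard library are available. Lean on these libraries where they do the work, as an engineer would, in place of code of your own. Each camera call takes 0.05 s, during which the arm holds its last target.

## Working session

There is one attempt and no reset: what is moved stays moved. The work goes in short steps, Python scripts to look and compute and a shell command to move; the robot and the scene stay as the last step left them, time stands still between calls to the robot, and variables do not carry over. Pictures are saved under pics/ and viewed, and the job is handed in when it is done.

```bash
ls; mkdir -p pics
python3 - <<'E'
from plant import telemetry, imaging, r
import cv2
print(telemetry.get_state())
for n in ("side","top"):
    p=imaging.snapshot(n); cv2.imwrite(f"pics/{n}0.png",p["image"])
    print(n,p["camera_matrix"],p["R"],p["t"])
    for t in ("gauge_case","catch_pin","lever_pivot","lever_grip","lid_knob","lid_hinge"):
        print(t,[(d["location"],round(d["score"],2)) for d in imaging.place_of(p,t)][:2])
E
```

```text
pics
{'clock': 0.0, 'q': array([ 1.27779495,  0.69000632, -0.19449907,  1.5663362 ,  0.15728294,
        0.90251479, -0.21508411]), 'qd': array([-7.97635701e-04, -1.52453891e-03,  5.88695428e-04, -1.27837127e-03,
       -1.12926544e-03, -1.92294237e-04, -9.70648267e-05]), 'joint_torque': array([ 1.31958059e-04, -5.27563548e+01, -1.26680341e+00, -1.53425771e+01,
       -5.26506139e-02,  6.45919194e-03,  1.07069495e-04]), 'tool_pos': array([ 0.20037767, -0.59133389,  0.23789781]), 'eef_rot': array([ 9.86673067e-01,  1.62712568e-01, -2.17353007e-04, -9.12258171e-04]), 'contact_force': array([-0.62269654,  0.21812811, -0.13294769]), 'moment': array([ 0.01394953, -0.03939073, -0.00214348]), 'opening': 0.9983245857039942}
side [[424.14214091   0.         265.29052517]
 [  0.         424.14214091 213.46964554]
 [  0.           0.           1.        ]] [[-0.99926957 -0.02997415  0.023704  ]
 [-0.03705487  0.60838548 -0.79277616]
 [ 0.00934162 -0.79307545 -0.60905178]] [ 0.56128138 -0.01266526  1.32260302]
gauge_case [([287.7, 289.2], 0.9)]
catch_pin [([255.2, 320.2], 0.6)]
lever_pivot [([265.3, 312.3], 0.46)]
lever_grip [([278.6, 316.2], 0.48), ([283.4, 285.8], 0.28)]
lid_knob [([234.9, 302.4], 0.84), ([356.8, 331.2], 0.62)]
lid_hinge [([256.4, 268.7], 0.97)]
top [[414.55895997   0.         285.63652666]
 [  0.         414.55895997 206.43298208]
 [  0.           0.           1.        ]] [[-0.00347185 -0.99999203  0.0019723 ]
 [-0.99541546  0.00326742 -0.09558963]
 [ 0.09558242 -0.00229513 -0.99541887]] [0.22348484 0.56823289 1.32182116]
gauge_case [([233.2, 246.1], 0.71)]
catch_pin [([255.1, 268.6], 0.64)]
lever_pivot [([246.9, 239.1], 0.44)]
lever_grip [([246.7, 241.6], 0.65), ([251.0, 245.8], 0.61)]
lid_knob [([237.7, 244.8], 0.96)]
lid_hinge [([211.0, 248.5], 0.65), ([231.3, 248.1], 0.52)]
```

View pics/side0.png

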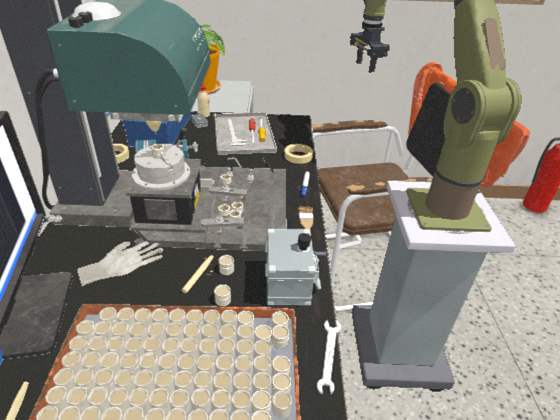

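View pics/top0.png

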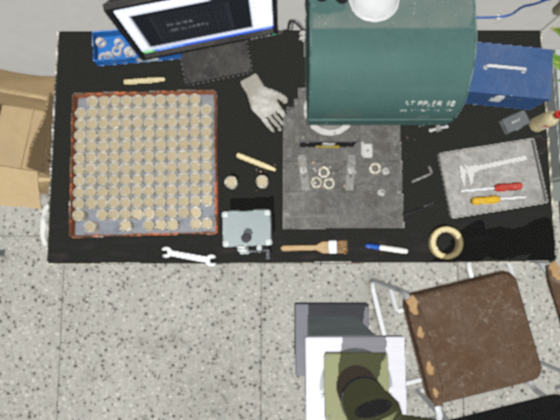

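```bash
cat > h.py <<'E'
import numpy as np, cv2
from scipy.optimize import least_squares
from scipy.spatial.transform import Rotation as Rot
from plant import telemetry, imaging, r
def proj(p,X):
    X=np.atleast_2d(X); c=X@np.array(p["R"]).T+np.array(p["t"]); u=c@np.array(p["camera_matrix"]).T
    return u[:,:2]/u[:,2:]
PTS={"gauge_case":(0,0,0),"catch_pin":(-84.5,-58,52),"lever_pivot":(-59,18,76),"lever_grip":(-69.5,18,30),"lid_knob":(-30,0,146),"lid_hinge":(53,0,90.5)}
def W(pose,l):
    x,y,a=pose; l=np.atleast_2d(l)/1000.
    c,s=np.cos(a),np.sin(a)
    return np.c_[x+c*l[:,0]-s*l[:,1],y+s*l[:,0]+c*l[:,1],l[:,2]]
BOX=[(sx*50,sy*70,z) for z in(0,121) for sx in(-1,1) for sy in(-1,1)]
E
python3 - <<'E'
from h import *
P={n:imaging.snapshot(n) for n in("side","top")}
obs=[]
for n,p in P.items():
    for t in PTS:
        for d in imaging.place_of(p,t)[:1]:
            if d["score"]>.4: obs.append((n,t,np.array(d["location"])[::-1],d["score"]))
    m=imaging.trace(p,"gauge_case"); print(n,[(d["rect"],d["score"],d["pixels"].sum()) for d in m])
f=lambda v:np.concatenate([(proj(P[n],W(v,PTS[t]))[0]-uv)*s for n,t,uv,s in obs])
s=least_squares(f,[.55,.25,0],loss="soft_l1",f_scale=2)
print(s.x,np.degrees(s.x[2]))
for (n,t,uv,_) in obs: print(n,t,(proj(P[n],W(s.x,PTS[t]))[0]-uv).round(1))
for n,p in P.items():
    im=cv2.resize(p["image"],None,fx=4,fy=4,interpolation=cv2.INTER_CUBIC)
    for q in proj(p,W(s.x,BOX)): cv2.circle(im,tuple((q*4+1.5).astype(int)),3,(0,0,255),-1)
    for t in PTS:
        q=proj(p,W(s.x,PTS[t]))[0]; cv2.circle(im,tuple((q*4+1.5).astype(int)),3,(0,255,0),-1)
    c=proj(p,W(s.x,(0,0,60)))[0]*4; a,b=int(c[0]),int(c[1])
    cv2.imwrite(f"pics/{n}z.png",cv2.resize(im[b-200:b+200,a-200:a+200],(600,600)))
E
```

```text
side [([266.0, 232.7, 326.7, 304.6], 0.85, np.int64(3664))]
top [([222.1, 211.4, 272.0, 260.7], 0.59, np.int64(1853))]
[0.49802452 0.33882334 0.08269407] 4.738021076629337
side gauge_case [-0.6 -3.5]
side catch_pin [-0.4 -0.1]
side lever_pivot [ 9.9 24.4]
side lever_grip [-1.7  0.3]
side lid_knob [-0.8  1.7]
side lid_hinge [2.3 1. ]
top gauge_case [ 1.6 -3.6]
top catch_pin [ 0.  -4.2]
top lever_pivot [-1.9  8.5]
top lever_grip [ 1.6 -2.8]
top lid_knob [ 1.3 -1.8]
top lid_hinge [2.1 2.4]
```

View pics/sidez.png

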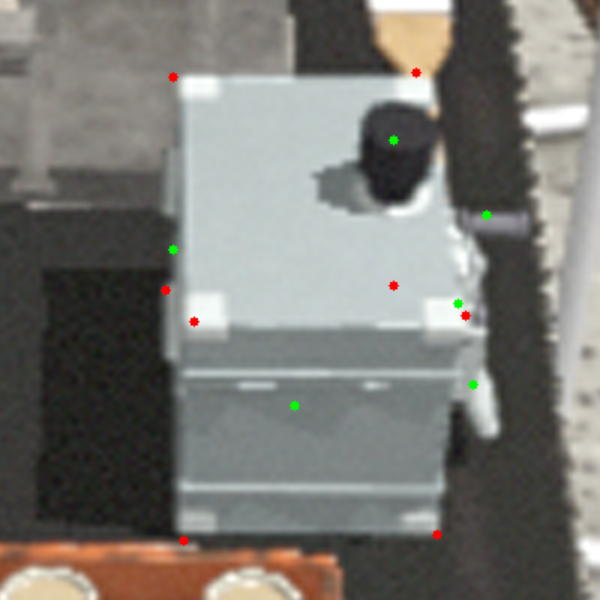

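View pics/topz.png

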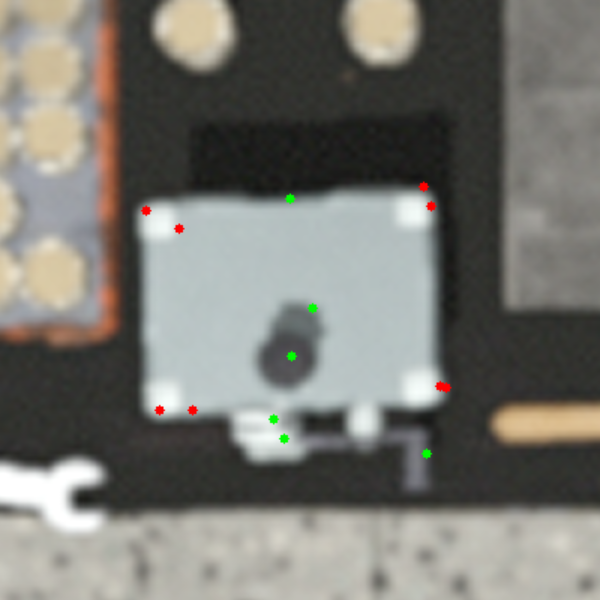

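Run:
```python
from h import *
P={n:imaging.snapshot(n) for n in("side","top")}
v0=[0.49802452,0.33882334,0.08269407]
C={"top":[((50,70,121),(141,198)),((50,-70,121),(437,189)),((-50,-70,121),(440,404)),((-50,70,121),(147,417)),((-84.5,-58,52),(414,465)),((-30,0,157),(287,357))],
"side":[((50,-70,121),(179,74)),((50,70,121),(181,328)),((-50,70,121),(458,326)),((50,70,0),(177,533)),((-50,70,0),(441,533)),((-84.5,-58,52),(493,221)),((-30,0,157),(400,118))]}
obs=[]
for n,L in C.items():
    c=proj(P[n],W(v0,(0,0,60)))[0]*4; o=np.array([int(c[0]),int(c[1])])-200
    for l,q in L: obs.append((n,l,((np.array(q)+.5)/1.5+o-1.5)/4))
f=lambda v:np.concatenate([proj(P[n],W(v,l))[0]-uv for n,l,uv in obs])
s=least_squares(f,v0,loss="soft_l1",f_scale=1)
print(s.x,np.degrees(s.x[2]),np.round(f(s.x).reshape(-1,2),1))
v=s.x
for t in PTS: print(t,W(v,PTS[t]).round(4))
for n,p in P.items():
    im=cv2.resize(p["image"],None,fx=4,fy=4,interpolation=cv2.INTER_CUBIC)
    for q in proj(p,W(v,BOX)): cv2.circle(im,tuple((q*4+1.5).astype(int)),3,(0,0,255),-1)
    for t in PTS:
        q=proj(p,W(v,PTS[t]))[0]; cv2.circle(im,tuple((q*4+1.5).astype(int)),3,(0,255,0),-1)
    c=proj(p,W(v,(0,0,60)))[0]*4; a,b=int(c[0]),int(c[1])
    cv2.imwrite(f"pics/{n}z2.png",cv2.resize(im[b-200:b+200,a-200:a+200],(600,600)))
# neighbours
for t in("brush","spanner","pen_1","bush_00"):
    for d in imaging.place_of(P["top"],t)[:2]:
        uv=np.array(d["location"])[::-1]; K=np.array(P["top"]["camera_matrix"]);R=np.array(P["top"]["R"]);T=np.array(P["top"]["t"])
        ray=R.T@np.linalg.inv(K)@[*uv,1]; o=-R.T@T; print(t,d["score"],(o+ray*(0.008-o[2])/ray[2]).round(3))
```

```text
[0.49727366 0.33938075 0.03681476] 2.109330583959376 [[ 1.3  1.2]
 [-1.8  0.9]
 [-1.  -1.8]
 [ 1.1 -2.1]
 [ 0.6 -0.7]
 [-0.2  0. ]
 [ 0.4 -0.1]
 [ 0.9 -1.7]
 [ 0.3 -0.8]
 [ 0.1  0.7]
 [-1.7  1.1]
 [ 0.5  0.2]
 [-0.4  0.5]]
gauge_case [[0.4973 0.3394 0.    ]]
catch_pin [[0.415  0.2783 0.052 ]]
lever_pivot [[0.4377 0.3552 0.076 ]]
lever_grip [[0.4272 0.3548 0.03  ]]
lid_knob [[0.4673 0.3383 0.146 ]]
lid_hinge [[0.5502 0.3413 0.0905]]
brush 0.67 [0.427 0.126 0.008]
brush 0.51 [0.43  0.346 0.008]
spanner 0.63 [0.411 0.543 0.008]
pen_1 0.61 [ 0.438 -0.105  0.008]
bush_00 0.63 [0.434 0.127 0.008]
bush_00 0.57 [0.643 0.301 0.008]
```

```bash
python3 -c "
import cv2,numpy as np
cv2.imwrite('pics/z2.png',np.hstack([cv2.resize(cv2.imread('pics/%sz2.png'%n),(400,400)) for n in ('side','top')]))"
```

```text
(no output)
```

View pics/z2.png

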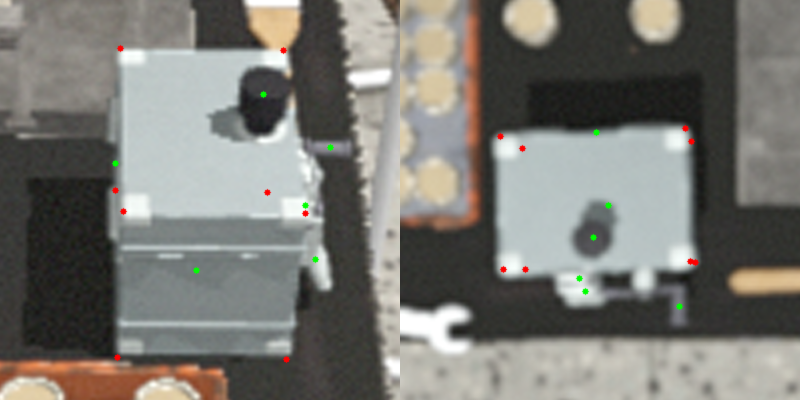

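```bash
python3 -m creep '[[0,0.044,-0.036,-0.01,3],[0,0.088,-0.072,-0.02,6],[0,0.132,-0.108,-0.03,9],[0,0.176,-0.145,-0.04,12],[0,0.22,-0.181,-0.04,16],[0,0.264,-0.217,-0.04,16.6]]'; python3 -c "
from h import *
s=telemetry.get_state();print(s['q'].round(3),Rot.from_quat(s['eef_rot']).as_matrix().round(3))"
```

```text
clock: 2.55
tool_pos: [0.3821, -0.3002, 0.2792]
eef_rot: [1.0, 0.018, 0.001, 0.0]
contact_force: [1.1, -0.8, 0.3]
opening: 1.0
[ 0.645  0.45  -0.111  1.925  0.069  0.768 -1.039] [[ 0.999  0.036  0.001]
 [ 0.036 -0.999 -0.001]
 [ 0.001  0.001 -1.   ]]
```

```bash
python3 -m creep '[[0,0.01,-0.04,-0.034,0],[0,0.02,-0.08,-0.068,0],[0,0.03,-0.12,-0.102,0],[0,0.04,-0.16,-0.136,0],[0,0.05,-0.2,-0.17,0],[0,0.06,-0.24,-0.204,0],[0,0.07,-0.28,-0.238,0],[0,0.08,-0.317,-0.27,0],[0,0.08,-0.317,-0.32,0],[0,0.08,-0.317,-0.37,0]]'
cat > st.py <<'E'
from h import *
s=telemetry.get_state();R=Rot.from_quat(s['eef_rot']).as_matrix()
print(s['clock'],s['tool_pos'].round(4),s['q'].round(3),s['contact_force'].round(1),'\n',R.round(3),'lean',np.degrees(np.arccos(-R[2,2])).round(1),'az',np.degrees(np.arctan2(R[1,2],R[0,2])).round(1))
E
python3 st.py
```

```text
clock: 3.8
tool_pos: [0.4487, 0.0186, 0.6503]
eef_rot: [1.0, 0.019, 0.0, 0.0]
contact_force: [1.0, 0.2, 0.2]
opening: 0.999
3.8 [0.4487 0.0186 0.6503] [ 0.032  0.205 -0.253  1.139  0.053  1.803 -1.736] [1.  0.2 0.2] 
 [[ 0.999  0.038  0.   ]
 [ 0.038 -0.999 -0.   ]
 [ 0.     0.    -1.   ]] lean 0.0 az -71.3
```

```bash
python3 -m creep '[[0,0,0,-0.05,0],[0,0,0,-0.1,0],[0,0,0,-0.15,0],[0,0,0,-0.2,0],[0,0,0,-0.2,0]]'; python3 st.py
```

```text
clock: 4.42
tool_pos: [0.4324, 0.0173, 0.7599]
eef_rot: [0.999, 0.019, 0.028, -0.001]
contact_force: [1.2, -0.1, -0.4]
opening: 1.002
4.425 [0.4324 0.0173 0.7599] [-0.387  0.228  0.41   0.783 -0.108  2.089 -1.578] [ 1.2 -0.1 -0.4] 
 [[ 0.998  0.037  0.056]
 [ 0.037 -0.999  0.002]
 [ 0.056 -0.    -0.998]] lean 3.2 az 2.4
```

```bash
python3 -m creep '[[0,0,0,-0.15,0],[0,0,0,-0.25,0],[0,0,0,-0.35,0],[0,0,0,-0.35,0]]'; python3 st.py;  python3 -m creep '[[0,0,0,0.05,0]]'; python3 st.py
```

```text
clock: 4.92
tool_pos: [0.3973, 0.0158, 0.784]
eef_rot: [0.998, 0.019, 0.054, -0.002]
contact_force: [-0.1, -0.4, 0.3]
opening: 0.995
4.925 [0.3973 0.0158 0.784 ] [-0.531  0.152  0.542  0.811 -0.097  2.089 -1.584] [-0.1 -0.4  0.3] 
 [[ 0.993  0.037  0.108]
 [ 0.037 -0.999  0.005]
 [ 0.108 -0.001 -0.994]] lean 6.2 az 2.7
clock: 5.05
tool_pos: [0.4046, 0.0154, 0.736]
eef_rot: [0.998, 0.018, 0.059, -0.001]
contact_force: [2.0, -0.4, 0.2]
opening: 1.0
5.05 [0.4046 0.0154 0.736 ] [-0.588  0.097  0.529  1.034 -0.049  1.906 -1.619] [ 2.  -0.4  0.2] 
 [[ 0.992  0.035  0.117]
 [ 0.035 -0.999  0.005]
 [ 0.117 -0.001 -0.993]] lean 6.7 az 2.3
```

```bash
python3 -m creep '[[0,0.06,0,-0.12,0],[0,0.1,0,-0.2,0]]'; python3 st.py;  python3 -m creep '[[0,0.05,0,-0.12,0],[0,0.1,0,-0.2,0]]'; python3 st.py
```

```text
clock: 5.3
tool_pos: [0.4333, 0.0175, 0.7814]
eef_rot: [0.998, 0.018, 0.06, -0.002]
contact_force: [0.0, -0.1, 3.8]
opening: 1.0
5.3 [0.4333 0.0175 0.7814] [-0.403  0.215  0.434  0.734 -0.113  2.088 -1.581] [ 0.  -0.1  3.8] 
 [[ 0.992  0.036  0.12 ]
 [ 0.035 -0.999  0.007]
 [ 0.12  -0.002 -0.993]] lean 6.9 az 3.2
clock: 5.55
tool_pos: [0.4472, 0.0173, 0.8093]
eef_rot: [0.994, 0.018, 0.105, -0.003]
contact_force: [-0.6, -0.6, 0.4]
opening: 0.998
5.55 [0.4472 0.0173 0.8093] [-0.381  0.224  0.425  0.634 -0.122  2.089 -1.581] [-0.6 -0.6  0.4] 
 [[ 0.977  0.037  0.208]
 [ 0.036 -0.999  0.009]
 [ 0.208 -0.002 -0.978]] lean 12.0 az 2.6
```

```bash
python3 -m creep '[[0,0.1,0,-0.12,0],[0,0.2,0,-0.25,0]]'; python3 st.py;  python3 -m creep '[[0,0.1,0,-0.12,0],[0,0.2,0,-0.25,0]]'; python3 st.py
```

```text
clock: 5.8
tool_pos: [0.4782, 0.0186, 0.8196]
eef_rot: [0.991, 0.018, 0.13, -0.003]
contact_force: [-0.8, -1.1, -0.1]
opening: 1.003
5.8 [0.4782 0.0186 0.8196] [-0.321  0.274  0.388  0.531 -0.143  2.089 -1.581] [-0.8 -1.1 -0.1] 
 [[ 0.965  0.037  0.259]
 [ 0.036 -0.999  0.011]
 [ 0.259 -0.002 -0.966]] lean 15.0 az 2.5
clock: 6.05
tool_pos: [0.4989, 0.0191, 0.8321]
eef_rot: [0.987, 0.018, 0.157, -0.004]
contact_force: [-0.5, 0.2, -0.1]
opening: 1.003
6.05 [0.4989 0.0191 0.8321] [-0.292  0.307  0.391  0.445 -0.171  2.089 -1.579] [-0.5  0.2 -0.1] 
 [[ 0.95   0.037  0.309]
 [ 0.035 -0.999  0.013]
 [ 0.309 -0.002 -0.951]] lean 18.0 az 2.5
```

```bash
python3 -m creep '[[0,0.05,0,-0.15,0],[0,0.1,0,-0.3,0],[0,0.1,0,-0.3,0]]'; python3 st.py;  python3 -m creep '[[0,0.05,0,-0.15,0],[0,0.1,0,-0.3,0],[0,0.1,0,-0.3,0]]'; python3 st.py;  python3 -m creep '[[0,0.05,0,-0.15,0],[0,0.1,0,-0.3,0],[0,0.1,0,-0.3,0]]'; python3 st.py
```

```text
clock: 6.42
tool_pos: [0.4659, 0.0172, 0.8615]
eef_rot: [0.982, 0.018, 0.186, -0.005]
contact_force: [-0.8, -0.5, 0.2]
opening: 1.0
6.425 [0.4659 0.0172 0.8615] [-0.353  0.242  0.447  0.454 -0.165  2.089 -1.58 ] [-0.8 -0.5  0.2] 
 [[ 0.93   0.037  0.365]
 [ 0.034 -0.999  0.016]
 [ 0.365 -0.003 -0.931]] lean 21.4 az 2.6
clock: 6.8
tool_pos: [0.4356, 0.0159, 0.8861]
eef_rot: [0.977, 0.018, 0.212, -0.005]
contact_force: [0.1, -0.1, 0.2]
opening: 0.998
6.8 [0.4356 0.0159 0.8861] [-0.443  0.184  0.531  0.46  -0.157  2.089 -1.581] [ 0.1 -0.1  0.2] 
 [[ 0.909  0.038  0.414]
 [ 0.033 -0.999  0.018]
 [ 0.414 -0.003 -0.91 ]] lean 24.5 az 2.5
clock: 7.18
tool_pos: [0.4041, 0.0143, 0.909]
eef_rot: [0.971, 0.018, 0.238, -0.006]
contact_force: [0.7, -0.1, -0.2]
opening: 1.001
7.175 [0.4041 0.0143 0.909 ] [-0.605  0.126  0.68   0.468 -0.143  2.089 -1.583] [ 0.7 -0.1 -0.2] 
 [[ 0.886  0.038  0.462]
 [ 0.032 -0.999  0.021]
 [ 0.463 -0.004 -0.886]] lean 27.6 az 2.6
```

```bash
python3 -m creep '[[0,0.1,0,-0.15,0],[0,0.2,0,-0.25,0],[0,0.2,0,-0.25,0]]'; python3 st.py;  python3 -m creep '[[0,0.1,0,-0.15,0],[0,0.2,0,-0.25,0],[0,0.2,0,-0.25,0]]'; python3 st.py
```

```text
clock: 7.55
tool_pos: [0.4155, 0.0146, 0.9257]
eef_rot: [0.964, 0.018, 0.265, -0.007]
contact_force: [1.0, 0.0, -1.1]
opening: 1.003
7.55 [0.4155 0.0146 0.9257] [-0.522  0.149  0.63   0.39  -0.174  2.089 -1.582] [ 1.   0.  -1.1] 
 [[ 0.859  0.038  0.51 ]
 [ 0.031 -0.999  0.023]
 [ 0.51  -0.004 -0.86 ]] lean 30.7 az 2.5
clock: 7.92
tool_pos: [0.4165, 0.014, 0.9435]
eef_rot: [0.957, 0.018, 0.29, -0.007]
contact_force: [0.4, 0.2, -0.6]
opening: 0.996
7.925 [0.4165 0.014  0.9435] [-0.499  0.154  0.638  0.33  -0.201  2.089 -1.582] [ 0.4  0.2 -0.6] 
 [[ 0.831  0.038  0.555]
 [ 0.03  -0.999  0.024]
 [ 0.556 -0.004 -0.831]] lean 33.8 az 2.5
```

```bash
cat > go.py <<'E'
import sys
from h import *
V=[0.49727366,0.33938075,0.03681476]
s=telemetry.get_state();R=Rot.from_quat(s['eef_rot']).as_matrix()
def togo(w): return (R.T@(np.array(w)-s['tool_pos'])).round(4)
if __name__=="__main__":
    k=sys.argv[1]; c=[float(a) for a in sys.argv[2:5]]
    w=c if k=="w" else W(V,c)[0]
    print("world",np.round(w,4),"tool delta",togo(w))
E
python3 go.py w .40 .20 .50
```

```text
world [0.4 0.2 0.5] tool delta [-0.2547 -0.1848  0.364 ]
```

```bash
python3 -m creep '[[120,-0.025,-0.018,0.036,-10],[255,-0.051,-0.037,0.073,-20],[255,-0.076,-0.055,0.109,-30],[255,-0.102,-0.074,0.146,-40],[255,-0.127,-0.092,0.182,-50],[255,-0.153,-0.111,0.218,-60],[255,-0.178,-0.129,0.255,-70],[255,-0.204,-0.148,0.291,-80],[255,-0.229,-0.166,0.328,-90],[255,-0.255,-0.185,0.364,-100]]' 20; python3 st.py; python3 go.py w .39 .272 .22
```

```text
clock: 9.18
tool_pos: [0.3992, 0.2003, 0.498]
eef_rot: [0.653, 0.699, 0.207, 0.203]
contact_force: [0.7, -0.5, 0.1]
opening: 0.005
9.175 [0.3992 0.2003 0.498 ] [-1.353 -0.075  0.432  2.054  0.643  0.858 -1.204] [ 0.7 -0.5  0.1] 
 [[-0.064  0.829  0.555]
 [ 0.998  0.06   0.024]
 [-0.014  0.555 -0.831]] lean 33.8 az 2.5
world [0.39  0.272 0.22 ] tool delta [ 0.0759 -0.1577  0.2278]
```

```bash
python3 -m creep '[[255,0.009,-0.02,0.028,-10],[255,0.019,-0.04,0.057,-20],[255,0.028,-0.059,0.085,-30],[255,0.038,-0.079,0.114,-40],[255,0.047,-0.098,0.142,-50],[255,0.057,-0.118,0.171,-60],[255,0.066,-0.138,0.2,-70],[255,0.076,-0.158,0.228,-80],[255,0.076,-0.158,0.228,-80]]'; python3 st.py; python3 go.py c -82.5 -66 90;python3 - <<'E'
from h import *
p=imaging.snapshot("wrist"); cv2.imwrite("pics/w1.png",p["image"]); print(p["hand_eye"],p["camera_matrix"])
E
```

```text
clock: 10.3
tool_pos: [0.3899, 0.2735, 0.2195]
eef_rot: [0.051, 0.956, 0.028, 0.288]
contact_force: [0.1, -0.2, 0.7]
opening: 0.002
10.3 [0.3899 0.2735 0.2195] [-1.205  0.554  0.267  2.474  2.149  0.398 -1.663] [ 0.1 -0.2  0.7] 
 [[-0.83   0.081  0.553]
 [ 0.112  0.993  0.024]
 [-0.547  0.082 -0.833]] lean 33.6 az 2.5
world [0.4173 0.2704 0.09  ] tool delta [ 0.0478 -0.0115  0.1229]
[[-1.04682372e-04 -9.60435988e-01 -2.78500810e-01  7.26816483e-02]
 [ 9.99999944e-01 -1.89023576e-04  2.75987272e-04 -6.98170995e-04]
 [-3.17711328e-04 -2.78500766e-01  9.60435954e-01 -1.47642551e-01]
 [ 0.00000000e+00  0.00000000e+00  0.00000000e+00  1.00000000e+00]] [[325.1922621    0.         272.05721707]
 [  0.         325.1922621  212.43456983]
 [  0.           0.           1.        ]]
```

View pics/w1.png

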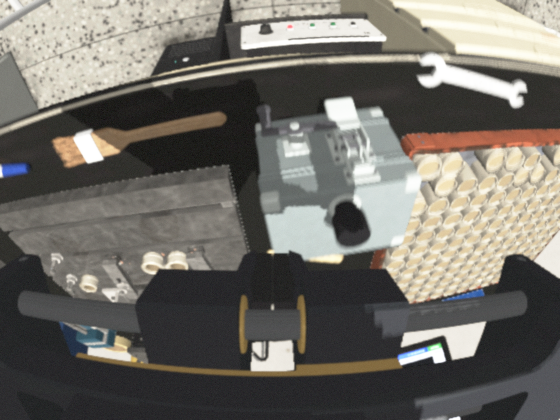

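```bash
cat >> h.py <<'E'
def wproj(p,st,X):
    """world -> wrist pixel, equidistant"""
    R=Rot.from_quat(st['eef_rot']).as_matrix(); X=np.atleast_2d(X)
    tl=(X-st['tool_pos'])@R; H=np.array(p["hand_eye"])
    c=(tl-H[:3,3])@H[:3,:3]; K=np.array(p["camera_matrix"])
    rr=np.hypot(c[:,0],c[:,1]); th=np.arctan2(rr,c[:,2])
    return np.c_[K[0,2]+K[0,0]*th*c[:,0]/rr,K[1,2]+K[1,1]*th*c[:,1]/rr]
def overlay(p,st,v,pts,name,fx=3,win=None):
    im=cv2.resize(p["image"],None,fx=fx,fy=fx,interpolation=cv2.INTER_CUBIC)
    for q in wproj(p,st,W(v,BOX)): cv2.circle(im,tuple((q*fx+1).astype(int)),3,(0,0,255),-1)
    for q in wproj(p,st,W(v,np.array(pts))): cv2.circle(im,tuple((q*fx+1).astype(int)),3,(0,255,0),-1)
    if win: x0,y0,x1,y1=[int(a*fx) for a in win]; im=im[y0:y1,x0:x1]
    cv2.imwrite(name,im)
E
python3 - <<'E'
from h import *
st=telemetry.get_state()
p=imaging.snapshot("wrist")
print(st['eef_rot'].round(3), st['q'].round(3))
v0=[0.49727366,0.33938075,0.03681476]
obs=[]
for t in PTS:
    for d in imaging.place_of(p,t)[:1]:
        uv=np.array(d["location"])[::-1]; obs.append((t,uv,d["score"])); print(t,uv,d["score"],wproj(p,st,W(v0,PTS[t]))[0].round(1))
overlay(p,st,v0,list(PTS.values()),"pics/w2.png",4,(235,80,435,260))
E
```

```text
[0.048 0.957 0.026 0.286] [-1.204  0.556  0.264  2.475  2.151  0.398 -1.661]
gauge_case [321.3 147.9] 0.72 [319.3 151.2]
catch_pin [260.8 123.3] 0.91 [265.7 123.7]
lever_grip [342.8 116.2] 0.72 [341.1 114.9]
lid_knob [351.4 233.4] 0.64 [349.6 233. ]
```

View pics/w2.png

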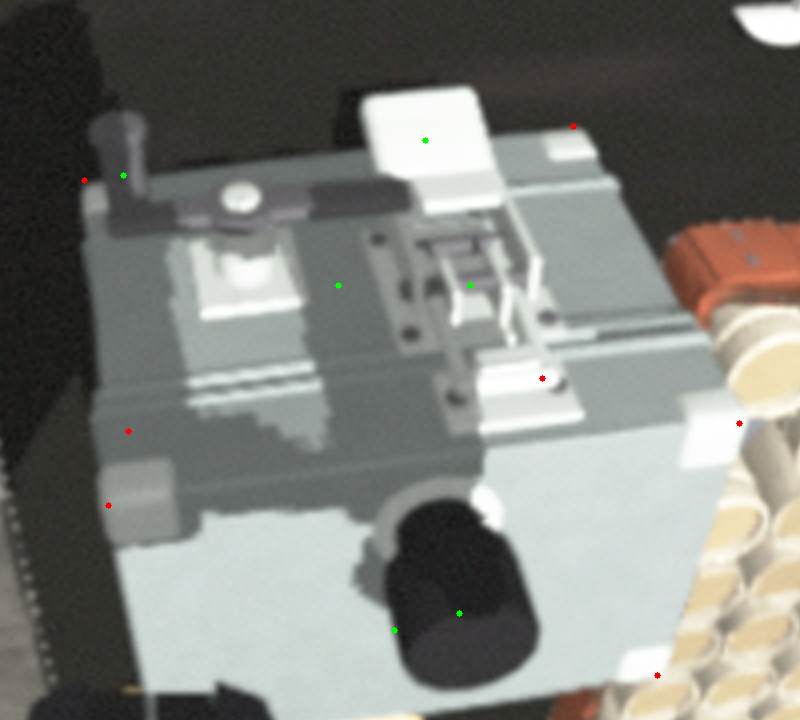

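```bash
cat >> go.py <<'E'
    ty=R.T@np.array([-np.sin(V[2]),np.cos(V[2]),0]); print("yaw needed",np.degrees(np.arctan2(-ty[0],ty[1])).round(1),"own now",((np.array([[np.cos(V[2]),np.sin(V[2])],[-np.sin(V[2]),np.cos(V[2])]])@(s['tool_pos'][:2]-V[:2]))*1000).round(1),(s['tool_pos'][2]*1000).round(1))
E
python3 go.py c -88 -66 100
```

```text
world [0.4118 0.2702 0.1   ] tool delta [ 0.0507 -0.0122  0.1133]
yaw needed -8.8 own now [-108.1  -62.2] 223.1
```

```bash
python3 -m creep '[[255,0.01,-0.003,0.025,-4],[255,0.025,-0.006,0.057,-8.8],[255,0.038,-0.009,0.085,-8.8],[255,0.051,-0.012,0.113,-8.8],[255,0.051,-0.012,0.113,-8.8]]'; python3 st.py; python3 go.py c -84 -66 70
```

```text
clock: 11.32
tool_pos: [0.411, 0.2698, 0.098]
eef_rot: [-0.019, 0.957, 0.006, 0.29]
contact_force: [0.1, -0.3, 0.1]
opening: 0.005
11.325 [0.411  0.2698 0.098 ] [-9.820e-01  8.900e-01  1.000e-03  2.522e+00  2.445e+00  7.750e-01
 -1.886e+00] [ 0.1 -0.3  0.1] 
 [[-0.831 -0.039  0.555]
 [-0.032  0.999  0.022]
 [-0.556  0.    -0.831]] lean 33.7 az 2.3
world [0.4158 0.2703 0.07  ] tool delta [0.0116 0.0003 0.0259]
yaw needed 0.1 own now [-88.8 -66.4] 98.0
```

```bash
python3 -m creep '[[255,0.007,0,0.015,0],[255,0.0138,0,0.0293,0],[255,0.018,0,0.036,0],[255,0.023,0,0.0435,0],[255,0.0283,0,0.0509,0],[255,0.0283,0,0.0509,0]]'; python3 st.py; python3 go.py c -84 -66 36
python3 - <<'E'
from h import *
st=telemetry.get_state()
p=imaging.snapshot("wrist")
v0=[0.49727366,0.33938075,0.03681476]
overlay(p,st,v0,list(PTS.values()),"pics/w3.png",2,(120,20,500,320))
E
```

```text
clock: 12.08
tool_pos: [0.4165, 0.2712, 0.041]
eef_rot: [-0.019, 0.956, 0.007, 0.292]
contact_force: [1.5, -0.5, 1.7]
opening: 0.007
12.075 [0.4165 0.2712 0.041 ] [-0.945  1.047 -0.044  2.506  2.497  0.915 -1.961] [ 1.5 -0.5  1.7] 
 [[-0.829 -0.04   0.557]
 [-0.032  0.999  0.025]
 [-0.558  0.003 -0.83 ]] lean 33.9 az 2.6
world [0.4158 0.2703 0.036 ] tool delta [ 0.0034 -0.0009  0.0038]
yaw needed 0.1 own now [-83.3 -65.1] 41.0
```

View pics/w3.png

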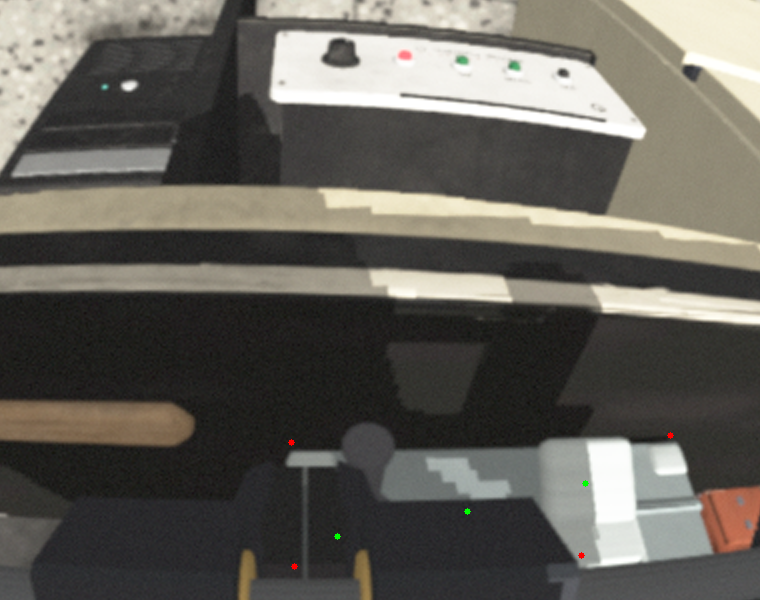

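```bash
python3 - <<'E'
from h import *
st=telemetry.get_state()
p=imaging.snapshot("wrist")
v0=[0.49727366,0.33938075,0.03681476]
for f in (.6,.8,.9,1,1.1,1.2,1.3,1.4,1.5): print(f,wproj(p,st,W(v0,(-97,-32-26*np.cos(f),52-26*np.sin(f)))).round(1))
print(imaging.place_of(p,"catch_pin")[:2])
E
python3 go.py c -84 -53 36
```

```text
0.6 [[299.5 248.9]]
0.8 [[305.9 242. ]]
0.9 [[309.6 239.1]]
1 [[313.6 236.6]]
1.1 [[317.9 234.4]]
1.2 [[322.4 232.7]]
1.3 [[327.1 231.3]]
1.4 [[331.9 230.4]]
1.5 [[336.8 229.9]]
[{'location': [256.8, 302.3], 'score': 0.79}]
world [0.4153 0.2833 0.036 ] tool delta [0.0022 0.0136 0.0045]
yaw needed 0.1 own now [-84.6 -66.6] 41.0
```

```bash
python3 -m creep '[[255,0,-0.01,0,0],[255,0.0061,-0.01,0.0091,0],[255,0.0061,-0.01,0.0091,0],[255,0.0061,-0.003,0.0091,0],[255,0.0061,0.002,0.0091,0],[255,0.0061,0.007,0.0091,0],[255,0.0061,0.0095,0.0091,0],[255,0.0061,0.0095,0.0091,0]]'; python3 st.py; python3 go.py c -84 -53 36
python3 - <<'E'
from h import *
st=telemetry.get_state()
p=imaging.snapshot("wrist")
v0=[0.49727366,0.33938075,0.03681476]
L=[(-97,-32-26*np.cos(f),52-26*np.sin(f)) for f in (1,1.2,1.4,1.5)]
overlay(p,st,v0,L,"pics/w4.png",4,(240,200,440,340))
print(imaging.place_of(p,"catch_pin")[:2])
for f in (.8,.9,1,1.1,1.2,1.3,1.4,1.5): print(f,wproj(p,st,W(v0,(-97,-32-26*np.cos(f),52-26*np.sin(f)))).round(1))
E
```

```text
clock: 13.22
tool_pos: [0.4146, 0.2764, 0.0298]
eef_rot: [-0.018, 0.957, 0.003, 0.289]
contact_force: [-1.1, -3.9, -1.8]
opening: 0.009
13.225 [0.4146 0.2764 0.0298] [-0.959  1.069 -0.046  2.486  2.48   0.907 -1.961] [-1.1 -3.9 -1.8] 
 [[-0.832 -0.036  0.554]
 [-0.033  0.999  0.017]
 [-0.554 -0.004 -0.832]] lean 33.7 az 1.7
world [0.4153 0.2833 0.036 ] tool delta [-0.0042  0.0069 -0.0046]
yaw needed 0.1 own now [-85.  -59.9] 29.8
[{'location': [264.9, 309.4], 'score': 0.65}]
0.8 [[294.2 263.2]]
0.9 [[298.2 260. ]]
1 [[302.5 257.3]]
1.1 [[307. 255.]]
1.2 [[311.8 253.1]]
1.3 [[316.8 251.6]]
1.4 [[321.9 250.6]]
1.5 [[327.1 250. ]]
```

View pics/w4.png

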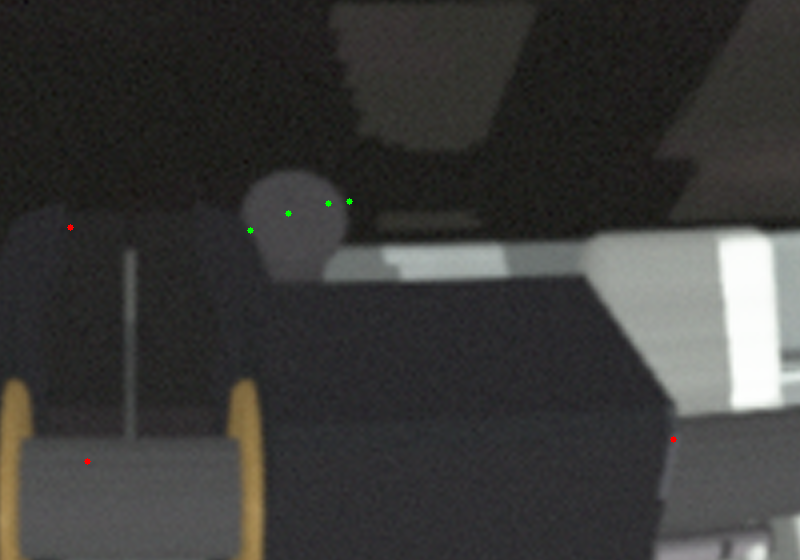

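```bash
python3 -m creep '[[255,0,0.004,0,0],[255,0,0.008,0,0],[255,0,0.011,0,0],[255,0,0.011,0,0]]'; python3 st.py
python3 - <<'E'
from h import *
st=telemetry.get_state()
p=imaging.snapshot("wrist")
v0=[0.49727366,0.33938075,0.03681476]
L=[(-97,-32-26*np.cos(f),52-26*np.sin(f)) for f in (1,1.2,1.4,1.5)]
overlay(p,st,v0,L,"pics/w5.png",4,(240,200,440,340))
E
```

```text
clock: 13.82
tool_pos: [0.4149, 0.2861, 0.0309]
eef_rot: [-0.017, 0.957, 0.002, 0.291]
contact_force: [0.0, -10.9, 1.2]
opening: 0.001
13.825 [0.4149 0.2861 0.0309] [-0.98   1.059 -0.038  2.463  2.454  0.875 -1.947] [  0.  -10.9   1.2] 
 [[-0.83  -0.034  0.556]
 [-0.031  0.999  0.014]
 [-0.556 -0.005 -0.831]] lean 33.8 az 1.5
```

View pics/w5.png

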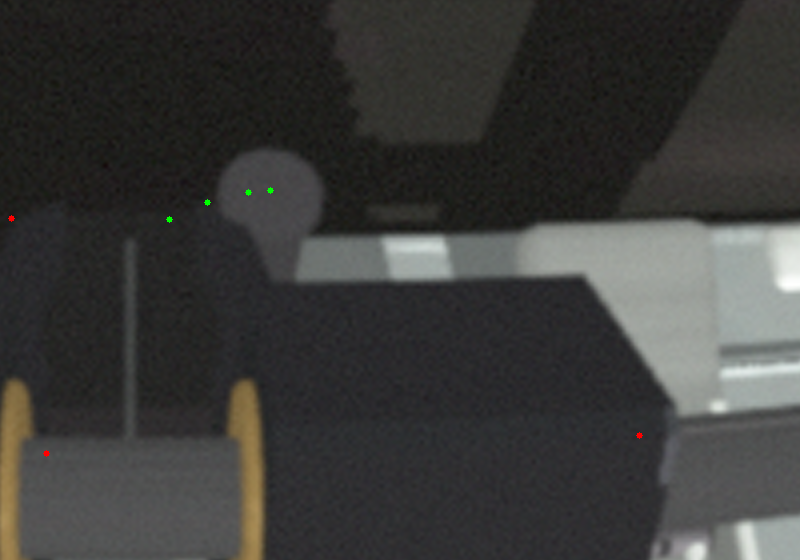

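```bash
python3 go.py c -108.4 18 88.5
```

```text
world [0.3883 0.3534 0.0885] tool delta [-0.012   0.0679 -0.0617]
yaw needed 0.0 own now [-84.2 -50.3] 30.9
```

```bash
python3 -m creep '[[255,0,-0.01,0,0],[255,-0.006,-0.01,-0.03,0],[255,-0.012,-0.01,-0.062,0],[200,-0.012,0.03,-0.062,0],[160,-0.012,0.066,-0.062,0],[135,-0.012,0.066,-0.062,0],[135,-0.012,0.066,-0.062,0]]'; python3 st.py; python3 go.py c -64 18 22;  python3 - <<'E'
from h import *
st=telemetry.get_state()
p=imaging.snapshot("wrist")
v0=[0.49727366,0.33938075,0.03681476]
overlay(p,st,v0,[(-69.5,18,30),(-71,3,17.5),(-71,33,17.5),(-59,18,76),(-97,-32,26)],"pics/w6.png",3,(160,130,420,330))
print(imaging.place_of(p,"lever_grip")[:2],wproj(p,st,W(v0,(-69.5,18,30))), st['opening'])
E
```

```text
clock: 14.75
tool_pos: [0.3876, 0.3565, 0.0889]
eef_rot: [-0.02, 0.956, 0.008, 0.291]
contact_force: [0.0, -1.0, 0.5]
opening: 0.429
14.75 [0.3876 0.3565 0.0889] [-1.187  0.892  0.064  2.359  2.217  0.606 -1.786] [ 0.  -1.   0.5] 
 [[-0.83  -0.042  0.556]
 [-0.033  0.999  0.026]
 [-0.557  0.003 -0.83 ]] lean 33.9 az 2.7
world [0.4327 0.355  0.022 ] tool delta [-0.0001 -0.0036  0.0805]
yaw needed 0.1 own now [-109.    21.2] 88.9
[{'location': [226.4, 269.7], 'score': 0.77}] [[267.73805977 225.15209268]] 0.4288913452106173
```

View pics/w6.png

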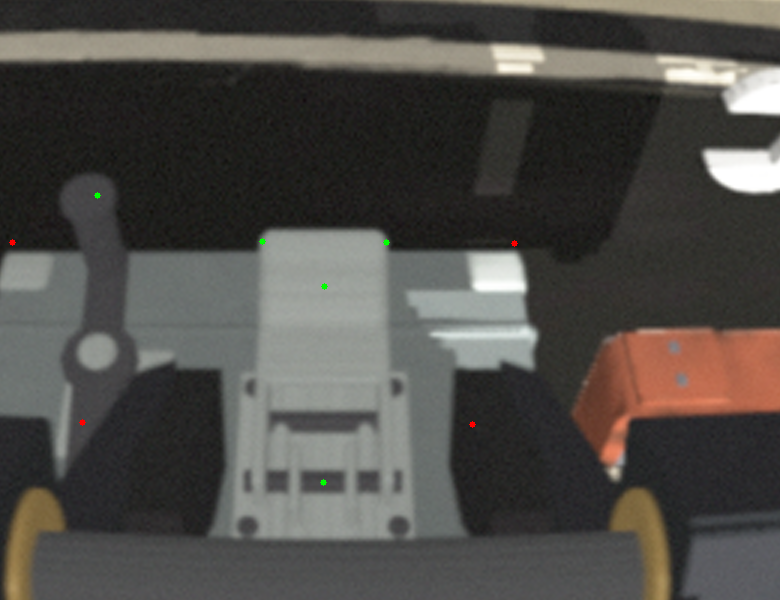

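```bash
python3 -m creep '[[135,0,-0.0036,0,0],[135,0,-0.0036,0.02,0],[135,0,-0.0036,0.045,0],[135,0,-0.0036,0.065,0],[135,0,-0.0036,0.08,0],[135,0,-0.0036,0.08,0]]'; python3 st.py; python3 go.py c -64 18 22;  python3 - <<'E'
from h import *
st=telemetry.get_state()
p=imaging.snapshot("wrist")
v0=[0.49727366,0.33938075,0.03681476]
overlay(p,st,v0,[(-69.5,18,30),(-71,3,17.5),(-71,33,17.5),(-59,18,76),(-97,-32,26)],"pics/w7.png",3,(160,130,420,330))
E
```

```text
clock: 15.6
tool_pos: [0.4328, 0.3536, 0.0214]
eef_rot: [-0.019, 0.957, 0.006, 0.291]
contact_force: [0.1, 0.3, 0.5]
opening: 0.472
15.6 [0.4328 0.3536 0.0214] [-1.063  1.042  0.023  2.279  2.341  0.686 -1.831] [0.1 0.3 0.5] 
 [[-0.83  -0.039  0.556]
 [-0.032  0.999  0.023]
 [-0.556  0.001 -0.831]] lean 33.8 az 2.4
world [0.4327 0.355  0.022 ] tool delta [-0.0003  0.0015 -0.0006]
yaw needed 0.1 own now [-63.9  16.5] 21.4
```

View pics/w7.png

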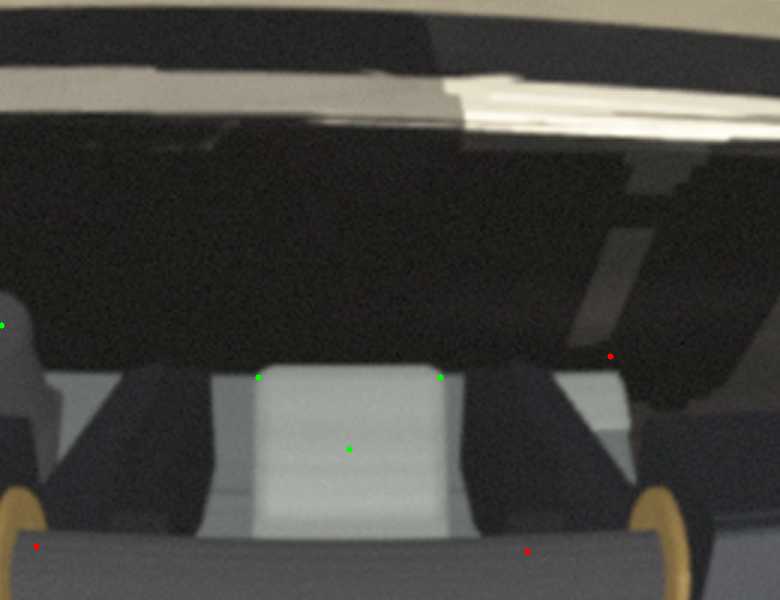

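```bash
python3 -m creep '[[160,0,0.0015,0,0],[200,0,0.0015,0,0],[255,0,0.0015,0,0],[255,0,0.0015,0,0]]' 15; python3 st.py
python3 - <<'E'
import numpy as np
a0=np.arctan2(10.5,46)
for t in np.arange(.1,1.95,.1):
    a=a0+t; dx=-.047*(np.sin(a)-np.sin(a0)); dz=.047*(np.cos(a0)-np.cos(a))
    print(round(t,2),round(dx,4),round(dz,4),"tool",round(-.83*dx-.556*dz,4),round(.556*dx-.831*dz,4))
E
```

```text
clock: 16.15
tool_pos: [0.4319, 0.3556, 0.0225]
eef_rot: [-0.019, 0.957, 0.007, 0.291]
contact_force: [-3.6, -1.2, 4.6]
opening: 0.339
16.15 [0.4319 0.3556 0.0225] [-1.067  1.04   0.024  2.277  2.337  0.682 -1.829] [-3.6 -1.2  4.6] 
 [[-0.83  -0.041  0.556]
 [-0.033  0.999  0.024]
 [-0.556  0.002 -0.831]] lean 33.8 az 2.5
0.1 -0.0045 0.0013 tool 0.003 -0.0036
0.2 -0.0089 0.003 tool 0.0057 -0.0074
0.3 -0.0131 0.0051 tool 0.008 -0.0115
0.4 -0.017 0.0077 tool 0.0098 -0.0159
0.5 -0.0207 0.0106 tool 0.0113 -0.0203
0.6 -0.024 0.0139 tool 0.0122 -0.0249
0.7 -0.0271 0.0175 tool 0.0127 -0.0296
0.8 -0.0297 0.0214 tool 0.0128 -0.0343
0.9 -0.0319 0.0255 tool 0.0123 -0.039
1.0 -0.0337 0.0299 tool 0.0114 -0.0436
1.1 -0.0351 0.0344 tool 0.01 -0.0481
1.2 -0.036 0.039 tool 0.0082 -0.0524
1.3 -0.0365 0.0436 tool 0.006 -0.0566
1.4 -0.0365 0.0483 tool 0.0034 -0.0604
1.5 -0.036 0.053 tool 0.0004 -0.0641
1.6 -0.035 0.0576 tool -0.003 -0.0674
1.7 -0.0336 0.0621 tool -0.0066 -0.0703
1.8 -0.0318 0.0664 tool -0.0105 -0.0729
1.9 -0.0295 0.0705 tool -0.0147 -0.075
```

```bash
python3 -m creep '[[255,0.0057,0,-0.0074,0],[255,0.0098,0,-0.0159,0],[255,0.0122,0,-0.0249,0],[255,0.0128,0,-0.0343,0],[255,0.0114,0,-0.0436,0],[255,0.0082,0,-0.0524,0],[255,0.0034,0,-0.0604,0],[255,-0.001,0,-0.066,0],[255,-0.0066,0,-0.0703,0],[255,-0.0066,0,-0.0703,0]]'; python3 st.py; python3 go.py c -64 18 22;  python3 - <<'E'
from h import *
st=telemetry.get_state()
p=imaging.snapshot("wrist")
v0=[0.49727366,0.33938075,0.03681476]
a=np.arctan2(10.5,46)+1.7
overlay(p,st,v0,[(-59,18,76),(-59-47*np.sin(a),18,76-47*np.cos(a))],"pics/w8.png",2,(130,80,450,330))
for n in ("side",): cv2.imwrite(f"pics/{n}8.png",cv2.resize(imaging.snapshot(n)["image"][190:330,230:380],None,fx=4,fy=4,interpolation=cv2.INTER_CUBIC))
E
```

```text
clock: 17.4
tool_pos: [0.3976, 0.3542, 0.0845]
eef_rot: [-0.02, 0.957, 0.007, 0.29]
contact_force: [-6.2, -2.0, -0.4]
opening: 0.337
17.4 [0.3976 0.3542 0.0845] [-1.161  0.9    0.063  2.347  2.237  0.605 -1.779] [-6.2 -2.  -0.4] 
 [[-0.831 -0.041  0.554]
 [-0.033  0.999  0.025]
 [-0.555  0.002 -0.832]] lean 33.7 az 2.6
world [0.4327 0.355  0.022 ] tool delta [ 0.0055 -0.0008  0.0715]
yaw needed 0.2 own now [-99.1  18.5] 84.5
```

View pics/w8.png

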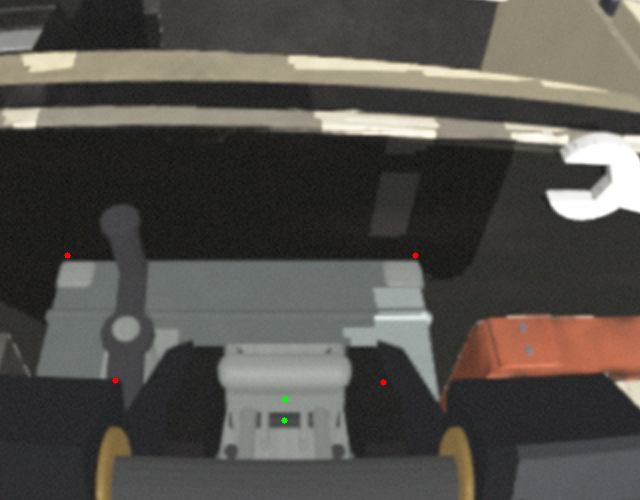

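View pics/side8.png

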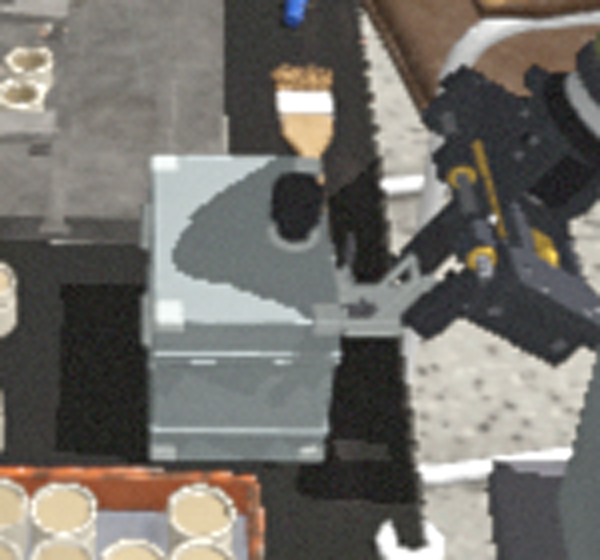

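```bash
python3 -m creep '[[160,0,0,0,0],[130,0,0,0,0],[130,0,0,0,0],[130,0,0,-0.03,0],[130,0,0,-0.06,0],[130,0,0,-0.09,0],[130,0,0,-0.09,0]]'; python3 st.py; python3 go.py c -67.8 0 205.4;  python3 - <<'E'
from h import *
st=telemetry.get_state()
p=imaging.snapshot("wrist")
v0=[0.49727366,0.33938075,0.03681476]
L=[(-59,18,76)]
for t in (1.4,1.7,2.0):
    a=np.arctan2(10.5,46)+t; L.append((-59-47*np.sin(a),18,76-47*np.cos(a)))
overlay(p,st,v0,L,"pics/w9.png",2,(130,80,450,380))
cv2.imwrite("pics/side9.png",cv2.resize(imaging.snapshot("side")["image"][190:330,230:380],None,fx=4,fy=4,interpolation=cv2.INTER_CUBIC))
E
```

```text
clock: 18.38
tool_pos: [0.3483, 0.353, 0.1603]
eef_rot: [-0.019, 0.956, 0.008, 0.292]
contact_force: [0.1, 0.9, 1.2]
opening: 0.49
18.375 [0.3483 0.353  0.1603] [-1.357  0.723  0.194  2.402  2.03   0.465 -1.64 ] [0.1 0.9 1.2] 
 [[-0.829 -0.042  0.557]
 [-0.032  0.999  0.027]
 [-0.558  0.005 -0.83 ]] lean 33.9 az 2.8
world [0.4295 0.3369 0.2054] tool delta [-0.092  -0.0193  0.0074]
yaw needed 0.1 own now [-148.4   19.1] 160.3
```

View pics/w9.png

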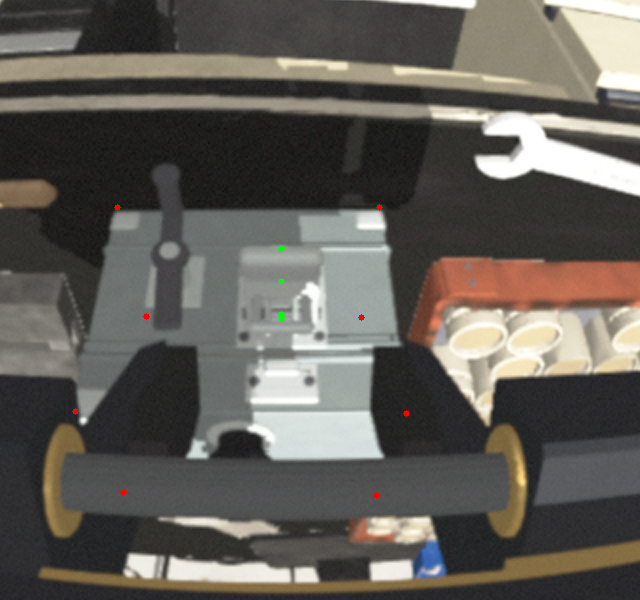

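View pics/side9.png

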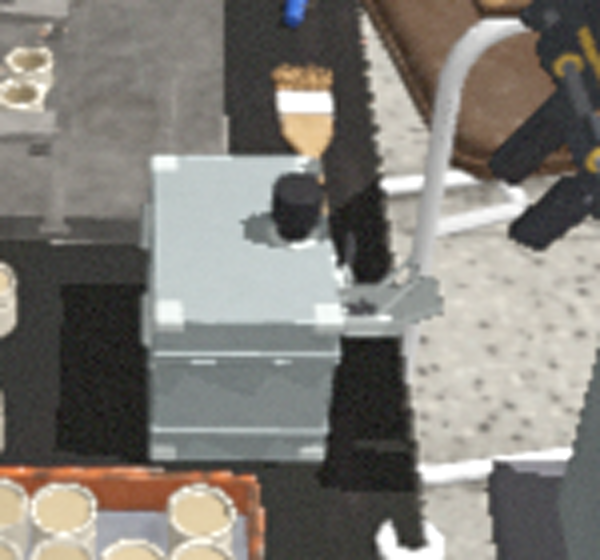

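Run:
```python
from h import *
p=imaging.snapshot("side")
v0=[0.49727366,0.33938075,0.03681476]
for t in (1.2,1.3,1.4,1.5,1.6,1.7,1.8,2.0):
    a=np.arctan2(10.5,46)+t
    f=lambda r,y:((proj(p,W(v0,(-59-r*np.sin(a),y,76-r*np.cos(a))))[0]-[230,190])*4).round(0)
    print(t,f(47,18),f(60,18),f(60,33))
print(imaging.place_of(p,"lever_grip")[:1])
```

```text
1.2 [414. 319.] [435. 321.] [439. 340.]
1.3 [416. 313.] [438. 314.] [441. 332.]
1.4 [417. 307.] [439. 307.] [443. 325.]
1.5 [417. 302.] [439. 300.] [443. 318.]
1.6 [416. 296.] [438. 292.] [442. 311.]
1.7 [415. 291.] [437. 285.] [440. 303.]
1.8 [412. 285.] [434. 278.] [437. 296.]
2.0 [406. 275.] [425. 265.] [429. 283.]
[{'location': [258.0, 265.2], 'score': 0.68}]
```

```bash
python3 -m creep '[[100,-0.03,-0.006,-0.01,0],[80,-0.06,-0.012,-0.005,0],[80,-0.092,-0.0193,0.0074,0],[80,-0.092,-0.0193,0.0074,0]]'; python3 st.py; python3 go.py c -23.3 0 139;  python3 - <<'E'
from h import *
st=telemetry.get_state()
p=imaging.snapshot("wrist")
v0=[0.49727366,0.33938075,0.03681476]
overlay(p,st,v0,[(-30,0,121),(-30,0,157),(-30,15,157),(-30,-15,157)],"pics/w10.png",2,(130,80,450,380))
E
```

```text
clock: 19.08
tool_pos: [0.4332, 0.3343, 0.2045]
eef_rot: [-0.016, 0.956, 0.006, 0.292]
contact_force: [-0.1, -0.3, -0.6]
opening: 0.686
19.075 [0.4332 0.3343 0.2045] [-1.266  0.651  0.385  2.289  2.022  0.273 -1.384] [-0.1 -0.3 -0.6] 
 [[-0.829 -0.035  0.559]
 [-0.028  0.999  0.021]
 [-0.559  0.002 -0.829]] lean 34.0 az 2.2
world [0.474  0.3385 0.139 ] tool delta [0.0027 0.0027 0.0772]
yaw needed -0.2 own now [-64.2  -2.7] 204.5
```

View pics/w10.png

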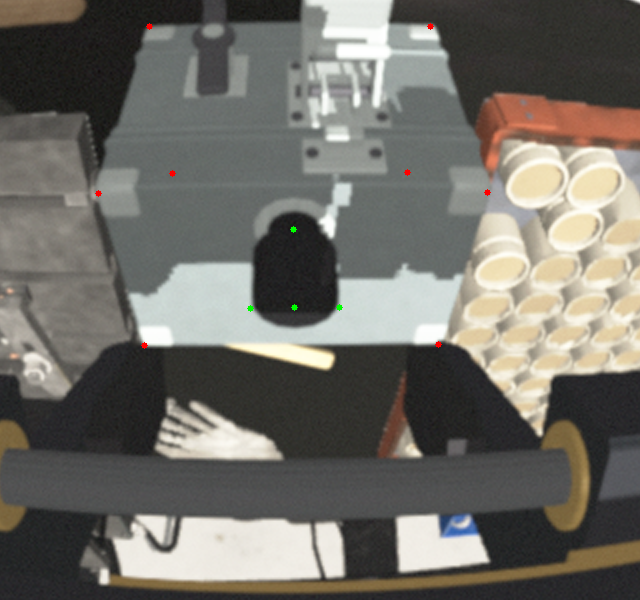

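```bash
python3 -m creep '[[80,0.001,0.0027,0.02,0],[80,0.002,0.0027,0.04,0],[80,0.0027,0.0027,0.06,0],[80,0.0027,0.0027,0.077,0],[80,0.0027,0.0027,0.077,0],[150,0.0027,0.0027,0.077,0],[255,0.0027,0.0027,0.077,0],[255,0.0027,0.0027,0.077,0],[255,0.0027,0.0027,0.077,0]]' 20; python3 st.py; python3 go.py c -23.3 0 139
python3 - <<'E'
import numpy as np
for t in np.arange(.1,1.5,.1):
    c,s=np.cos(t),np.sin(t); X,Z=-.083,.0585
    dx=X*c+Z*s-X; dz=-X*s+Z*c-Z
    print(round(t,2),round(dx,4),round(dz,4),"tool",round(-.829*dx-.559*dz,4),round(.559*dx-.829*dz,4))
E
```

```text
clock: 20.25
tool_pos: [0.4703, 0.3391, 0.1389]
eef_rot: [-0.018, 0.957, 0.006, 0.291]
contact_force: [-3.1, -4.0, 4.1]
opening: 0.335
20.25 [0.4703 0.3391 0.1389] [-1.065  0.783  0.176  2.246  2.197  0.42  -1.53 ] [-3.1 -4.   4.1] 
 [[-0.83  -0.039  0.556]
 [-0.032  0.999  0.023]
 [-0.557  0.001 -0.831]] lean 33.8 az 2.3
world [0.474  0.3385 0.139 ] tool delta [-0.0031 -0.0007  0.002 ]
yaw needed 0.1 own now [-27.    0.7] 138.9
0.1 0.0063 0.008 tool -0.0097 -0.0031
0.2 0.0133 0.0153 tool -0.0196 -0.0053
0.3 0.021 0.0219 tool -0.0297 -0.0064
0.4 0.0293 0.0277 tool -0.0398 -0.0066
0.5 0.0382 0.0326 tool -0.0499 -0.0057
0.6 0.0475 0.0366 tool -0.0599 -0.0038
0.7 0.0572 0.0397 tool -0.0696 -0.0009
0.8 0.0671 0.0418 tool -0.079 0.0029
0.9 0.0772 0.0429 tool -0.088 0.0076
1.0 0.0874 0.0429 tool -0.0964 0.0132
1.1 0.0975 0.042 tool -0.1043 0.0197
1.2 0.1074 0.0401 tool -0.1115 0.0269
1.3 0.1172 0.0371 tool -0.1179 0.0347
1.4 0.1265 0.0332 tool -0.1235 0.0432
```

```bash
python3 -m creep '[[255,-0.0097,0,-0.0031,0],[255,-0.0196,0,-0.0053,0],[255,-0.0297,0,-0.0064,0],[255,-0.0398,0,-0.0066,0],[255,-0.0499,0,-0.0057,0],[255,-0.0499,0,-0.0057,0]]'; python3 st.py
python3 - <<'E'
from h import *
cv2.imwrite("pics/side11.png",cv2.resize(imaging.snapshot("side")["image"][170:310,230:380],None,fx=4,fy=4,interpolation=cv2.INTER_CUBIC))
E
```

```text
clock: 21.0
tool_pos: [0.5082, 0.3407, 0.1717]
eef_rot: [-0.019, 0.957, 0.007, 0.29]
contact_force: [-7.6, -4.3, 5.0]
opening: 0.333
21.0 [0.5082 0.3407 0.1717] [-1.092  0.744  0.328  2.157  2.141  0.251 -1.394] [-7.6 -4.3  5. ] 
 [[-0.831 -0.04   0.555]
 [-0.032  0.999  0.023]
 [-0.556  0.002 -0.831]] lean 33.8 az 2.4
```

View pics/side11.png

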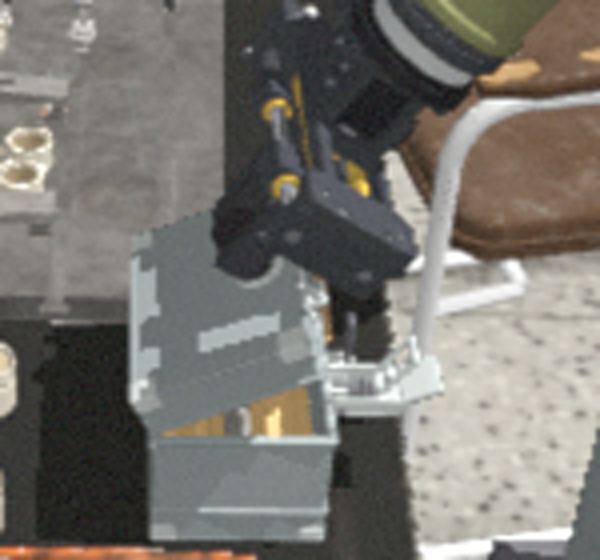

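```bash
python3 -m creep '[[255,-0.01,0,0.0019,0],[255,-0.0197,0,0.0048,0],[255,-0.0291,0,0.0086,0],[255,-0.0381,0,0.0133,0],[255,-0.0465,0,0.0189,0],[255,-0.0544,0,0.0254,0],[255,-0.0544,0,0.0254,0]]'; python3 st.py
python3 - <<'E'
from h import *
cv2.imwrite("pics/side12.png",cv2.resize(imaging.snapshot("side")["image"][170:310,230:380],None,fx=4,fy=4,interpolation=cv2.INTER_CUBIC))
E
```

```text
clock: 21.92
tool_pos: [0.5705, 0.3432, 0.1823]
eef_rot: [-0.018, 0.956, 0.007, 0.293]
contact_force: [2.4, -3.9, 3.1]
opening: 0.337
21.925 [0.5705 0.3432 0.1823] [-1.067  0.78   0.449  2.022  2.126  0.106 -1.308] [ 2.4 -3.9  3.1] 
 [[-0.827 -0.038  0.561]
 [-0.031  0.999  0.023]
 [-0.561  0.002 -0.828]] lean 34.1 az 2.4
```

View pics/side12.png

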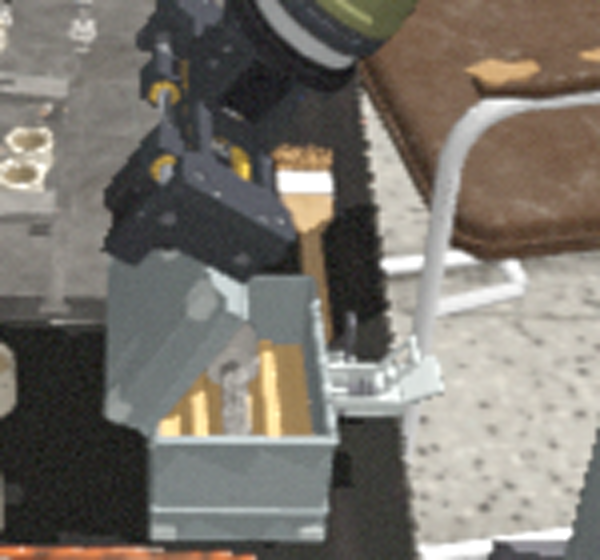

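```bash
python3 -m creep '[[180,0,0,0,0],[120,0,0,0,0],[90,0,0,0,0],[90,0,0,-0.03,0],[90,0,0,-0.06,0],[90,0,0,-0.09,0],[90,0,0,-0.09,0]]'; python3 st.py; python3 go.py c -40 0 240; python3 go.py c -40 0 170
```

```text
clock: 22.85
tool_pos: [0.5235, 0.3446, 0.251]
eef_rot: [-0.019, 0.955, 0.009, 0.295]
contact_force: [0.2, 0.7, -0.1]
opening: 0.647
22.85 [0.5235 0.3446 0.251 ] [-1.152  0.618  0.447  2.069  1.199  0.168 -0.384] [ 0.2  0.7 -0.1] 
 [[-0.825 -0.043  0.563]
 [-0.032  0.999  0.029]
 [-0.564  0.006 -0.826]] lean 34.3 az 3.0
world [0.4573 0.3379 0.24  ] tool delta [ 0.061  -0.0039 -0.0284]
yaw needed 0.1 own now [26.4  4.2] 251.0
world [0.4573 0.3379 0.17  ] tool delta [ 0.1005 -0.0044  0.0294]
yaw needed 0.1 own now [26.4  4.2] 251.0
```

```bash
python3 -m creep '[[200,0.02,-0.001,-0.01,0],[255,0.04,-0.002,-0.02,0],[255,0.061,-0.004,-0.028,0],[255,0.08,-0.004,0,0],[255,0.1,-0.004,0.029,0],[255,0.1,-0.004,0.029,0]]' 20; python3 st.py; python3 go.py c 54 0 165
python3 - <<'E'
from h import *
cv2.imwrite("pics/side13.png",cv2.resize(imaging.snapshot("side")["image"][170:310,230:380],None,fx=4,fy=4,interpolation=cv2.INTER_CUBIC))
cv2.imwrite("pics/w13.png",imaging.snapshot("wrist")["image"])
E
```

```text
clock: 23.6
tool_pos: [0.4572, 0.337, 0.1679]
eef_rot: [-0.02, 0.956, 0.008, 0.293]
contact_force: [-0.4, 0.2, 0.6]
opening: 0.009
23.6 [0.4572 0.337  0.1679] [-1.067  0.711  0.138  2.265  2.047  0.427 -1.38 ] [-0.4  0.2  0.6] 
 [[-0.827 -0.042  0.56 ]
 [-0.033  0.999  0.026]
 [-0.561  0.003 -0.828]] lean 34.1 az 2.7
world [0.5512 0.3414 0.165 ] tool delta [-0.0763  0.0004  0.0552]
yaw needed 0.2 own now [-40.1  -0.9] 167.9
```

View pics/side13.png

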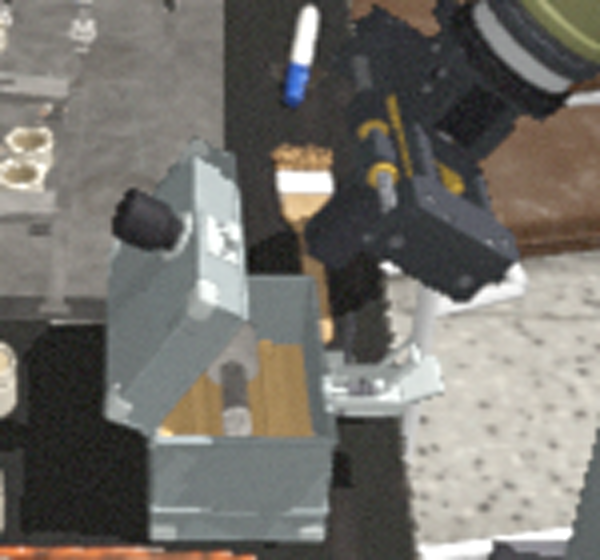

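View pics/w13.png

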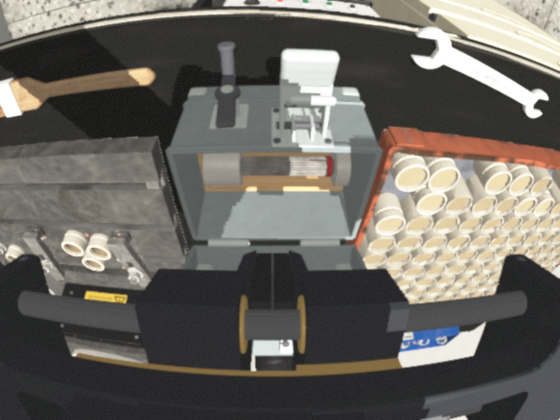

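```bash
python3 -m creep '[[255,-0.015,0,0.011,0],[255,-0.03,0,0.022,0],[255,-0.04,0,0.029,0],[255,-0.048,0,0.035,0],[255,-0.056,0,0.041,0],[255,-0.065,0,0.047,0],[255,-0.065,0,0.047,0]]'; python3 st.py; python3 go.py c 54 0 165
python3 - <<'E'
from h import *
cv2.imwrite("pics/side14.png",cv2.resize(imaging.snapshot("side")["image"][170:310,230:380],None,fx=4,fy=4,interpolation=cv2.INTER_CUBIC))
E
```

```text
clock: 24.58
tool_pos: [0.5403, 0.34, 0.1685]
eef_rot: [-0.018, 0.955, 0.008, 0.297]
contact_force: [0.4, -0.5, 0.8]
opening: 0.007
24.575 [0.5403 0.34   0.1685] [-0.992  0.754  0.244  2.102  2.05   0.287 -1.252] [ 0.4 -0.5  0.8] 
 [[-0.823 -0.039  0.566]
 [-0.029  0.999  0.026]
 [-0.567  0.005 -0.824]] lean 34.5 az 2.7
world [0.5512 0.3414 0.165 ] tool delta [-0.007   0.0009  0.0091]
yaw needed -0.1 own now [43.1 -1. ] 168.5
```

View pics/side14.png

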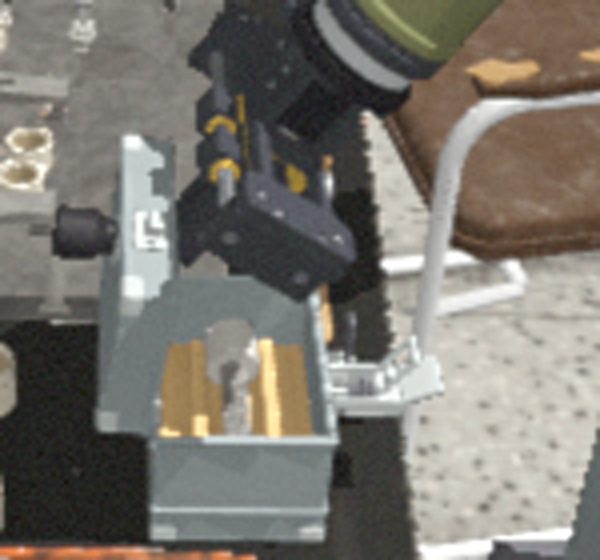

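```bash
python3 -m creep '[[255,-0.004,0,0.003,0],[255,-0.0085,0,0.006,0],[255,-0.0125,0,0.009,0],[255,-0.0125,0,0.009,0]]'; python3 st.py;  python3 -m creep '[[255,0.03,0,-0.04,0],[255,0.05,0,-0.08,0],[255,0.06,0,-0.12,0],[255,0.06,0,-0.16,0],[255,0.06,0,-0.16,0]]'; python3 st.py
python3 - <<'E'
from h import *
p=imaging.snapshot("side")
v=[0.49727366,0.33938075,0.03681476]
im=cv2.resize(p["image"][150:330,230:380],None,fx=4,fy=4,interpolation=cv2.INTER_CUBIC)[:600]
for t,c in((1.35,(0,0,255)),(1.6,(0,255,0)),(1.8,(255,0,0))):
    for (X,Z) in((-107,30.5),(-107,0)):
        q=(proj(p,W(v,(53+X*np.cos(t)+Z*np.sin(t),74,90.5-X*np.sin(t)+Z*np.cos(t))))[0]-[230,150])*4+1.5
        cv2.circle(im,tuple(q.astype(int)),3,c,-1)
cv2.imwrite("pics/side15.png",im)
cv2.imwrite("pics/w15.png",imaging.snapshot("wrist")["image"])
cv2.imwrite("pics/t15.png",imaging.snapshot("top")["image"])
E
```

```text
clock: 25.12
tool_pos: [0.5549, 0.3408, 0.1679]
eef_rot: [-0.018, 0.955, 0.008, 0.296]
contact_force: [-0.5, -0.5, -1.1]
opening: 0.007
25.125 [0.5549 0.3408 0.1679] [-0.984  0.766  0.268  2.07   2.045  0.255 -1.228] [-0.5 -0.5 -1.1] 
 [[-0.824 -0.04   0.565]
 [-0.03   0.999  0.027]
 [-0.566  0.005 -0.825]] lean 34.5 az 2.7
clock: 25.75
tool_pos: [0.4142, 0.335, 0.2671]
eef_rot: [-0.019, 0.955, 0.009, 0.296]
contact_force: [0.3, -0.1, 0.3]
opening: 0.003
25.75 [0.4142 0.335  0.2671] [-1.463  0.544  0.614  2.268  1.367  0.172 -0.701] [ 0.3 -0.1  0.3] 
 [[-0.823 -0.041  0.566]
 [-0.03   0.999  0.028]
 [-0.567  0.006 -0.824]] lean 34.5 az 2.8
```

View pics/side15.png

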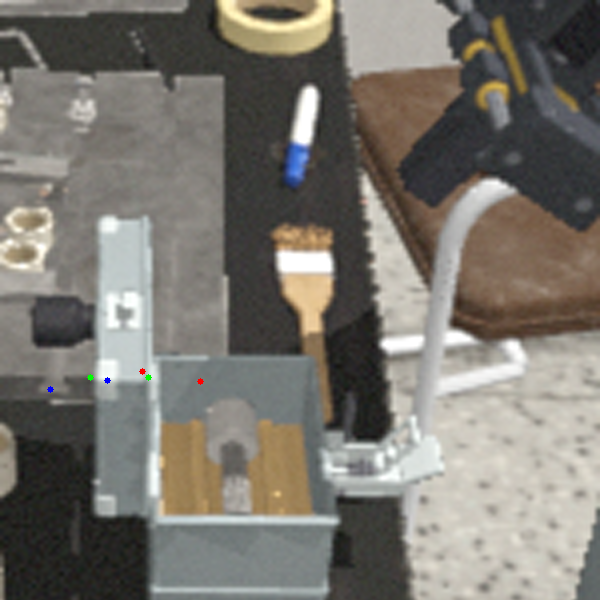

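View pics/w15.png

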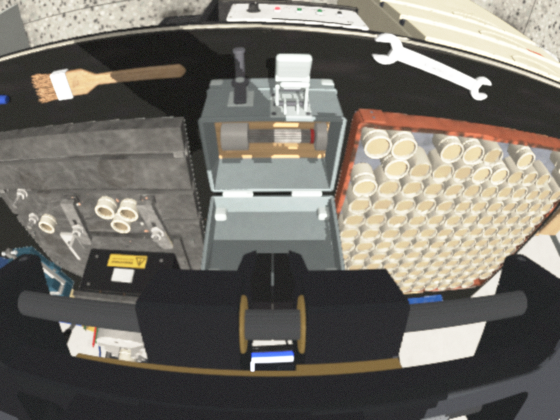

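View pics/t15.png

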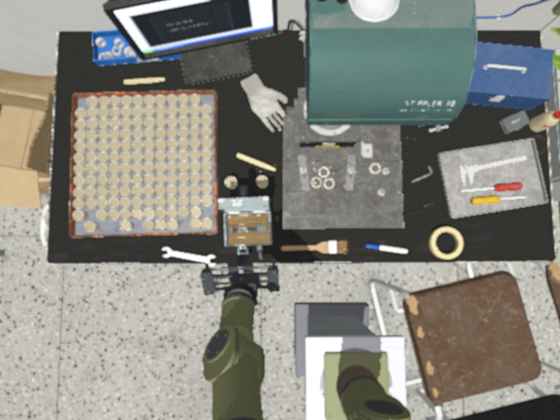

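```bash
python3 -c "
from plant import r
print(r.finish_job())"
```

```text
the job is handed in; nothing more can be done
None
```

The gauge case is open and the job is handed in; it took about 26 s of the 58 s allowed. The hand-in gave no verdict, and the angles below are my readings from the camera pictures, not measured joint values.

- **Hand tilt:** the moves have no tilt, so I got the lean by driving the arm to the edge of its reach, where the lean it took on stayed. It held at about 34°.
- **Catch:** I pressed the pin down, then pushed it sideways to its stop, which shows as about 1.5 rad. The side force rose to 11 N there.
- **Lever:** I gripped it by its sides and swung it out and up. It shows at about 1.65 rad and stayed there after release. The lid was still down at that point.
- **Lid:** I lifted it by the knob to about 1.1 rad. I then let go and pushed it upright with closed fingertips on its inside, because the wrist was close to a joint limit. It stands at about 1.6 rad.

In the last pictures the lid is upright, the lever and catch are where I left them, and the gauge still lies between its battens. The brush, spanner, pen, drift and bushes look unmoved. The gripper was clear of everything, with a contact force of about 0.3 N.

The lid-hinge and lever-pivot points from the trained networks were unreliable early on: some were up to about 25 pixels off, so I fitted the case's position by hand. With that fit, the lever and knob lined up to about 2 mm in the wrist pictures. No other check disagreed.

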